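# Make up two bicycle repair kits

### The arm

A 7-joint arm with a two-finger parallel gripper is mounted at the origin on a cart in front of the work surface, level with it; the furniture and walls round the work are solid. World frame = base frame: x ahead of the robot, y to its left, z up, the work surface at z = 0. Lengths are in m, angles in rad, forces in N, time in s.
With the tool pointing down it reaches from about 0.4 to 0.9 m from the base axis. Payload 5.6 kg.
Tool frame: the origin (TCP) lies at the centre of the arm's flange, where the gripper is bolted on; the fingertips stand 190 mm ahead of it and the grasp point (between the pads) lies 171 mm ahead of it; z points along the fingers, y is the line along which they close (so a half turn about z gives the same grasp; the last joint's range is limited). The gripper opens to 92 mm and grips with 3 to 60 N. Pads are 20 mm wide; open, the fingers measure 128 mm over their backs; the gripper's body (75 mm by 189 mm) begins 69 mm behind the grasp point.
Start: joints at [1.191, 0.468, -0.012, 1.603, 0.006, 1.071, -0.056], TCP at [0.215, -0.613, 0.405] pointing down, gripper open.
Joint ranges: [-2.53, 2.53], [-0.31, 2.02], [-1.57, 1.55], [0.28, 2.44], [-1.29, 4.43], [0.15, 1.84], [-2.92, 2.92]. Speed limits (rad/s): [2.57, 2.57, 3.14, 3.14, 3.14, 3.14, 3.14].

### API

Orientations are given as a rotation vector (axis times angle).
In Python, from bench import bot gives the robot as it stands.
- The arm moves only by the tool jog_arm, never from a script. Its argument "steps" is a list of rows, each a list of 7 numbers: the turn, a rotation vector about the tool's x, y, z in rad, then the shift along the tool's x, y, z in mm, then the opening, from 0 (shut) to 1 (fully open). A call has 1 to 10 rows; each row shifts and turns the commanded pose from where the row before left it, along the tool's axes as they then stand; what a row does not reach is not made up. A row lasts 1/10 s, in which the tool goes at most 50 mm and 8.59 degrees, less where a joint would pass 70% of its speed; a pose out of reach is approached as far as the arm can. A call with a gripper value outside its range is refused whole. The fingers move at their own pace and stop on an object; "squeeze" is the grip in N (left out, the last holds). Time passes only in rows, so rows that do not move let the fingers close. It gives the time, the measured TCP pose, the force, the opening and the grip force at its end, in the units of the state.
- bot.get_obs(): the state, without advancing time (a new reading comes with each control period).
- bot.get_image(name): name is "scene" or "top" or "wrist"; returns (picture, depth): 480x640x3 uint8, red, green, blue; 480x640 float32, m along the optical axis (not along the pixel's ray), 0 where there is no reading.
- bot.camera_model(name): a dict with "K" (3x3 intrinsics, pixels), "xyz" and "orientation" of the camera in the world. Camera axes: x right, y up, looking along -z (the intrinsics and any distortion apply to the point x, -y, -z); pixel columns grow to the right and rows downward; lengths in m; the calibration is good to about 2 mm. A picture is of the moment at which its call begins: read the wrist's pose just before it. camera_model takes no time and is no camera call; for the wrist camera it gives the pose at the moment of the call.
- bot.sign_off(): hands the job in; it is judged then, once.
The state is a dict: "clock": time; "joints": joint angles; "joint_vel": joint speeds; "tau": joint torques, N m; "position": TCP position; "ee_rot": TCP orientation; "ft_force": force on the tool from outside, world axes, zero at the start; "ft_torque": the same for the moment, N m; "gripper_width": opening from 0.0 (shut) to 1.0 (fully open); "finger_force": force on a finger pad.
Only numpy, scipy, OpenCV 4.12 (cv2) and the standard library are available. Lean on these libraries where they do the work, as an engineer would, in place of code of your own. Each camera call takes 0.05 s, during which the arm holds its last target. There are 200 camera calls.

### The job

Make up the two repair kits on the grey kit boards. The board that already holds the cassette gets the chain carton and the lockring socket, each seated in its own pocket; the board that holds the repair tin gets the inner-tube carton and the small tape roll, each seated in its own pocket, with the brake-pad carton laid flat, centred and lengthways on top of the inner-tube carton. Everything is to stand the same way up as it does now; leave the slim pale pack and the spanner where they are.

Things in the scene. Friction and masses are not known exactly. Their poses are not given: they have to be found in the camera images.
- cassette_board: Grey board, 280 (x) x 150 x 16 mm, fixed on the bench left or right. Origin: centre of underside; x points away from the robot. Far pocket holds a bicycle cassette (100 mm sprocket stack, 22 mm high), fixed. Two empty pockets, 8 mm deep, floor 8 mm over the bench. Middle pocket 55 (x) x 130 (y) mm at (-30, 0) mm for the chain carton; near pocket 55 x 55 mm at (-100, 0) mm for the lockring socket.
- tin_board: Grey board, 280 (x) x 150 x 16 mm, fixed on the bench left or right. Origin: centre of underside; x points away from the robot. Far pocket holds a shut hinged repair tin (76x127x31 mm), fixed. Two empty pockets, 8 mm deep, floor 8 mm over the bench. Middle pocket 80 (x) x 105 (y) mm at (-10, 0) mm for the inner-tube carton; near pocket 76 x 76 mm at (-95, 0) mm for the tape roll.
- chain_box: Origin: centre of the underside; z up. Starts on the 6 mm thick plywood stock board. Chain carton: narrow dark closed box, 35 (x) x 110 (y) x 55 (z) mm, about 0.28 kg, standing on its narrow long side.
- tube_box: Origin: centre of the underside; z up. Starts on the 6 mm thick plywood stock board. Inner-tube carton: the largest pale closed box, 60 (x) x 85 (y) x 50 (z) mm, about 0.14 kg.
- brake_pads: Origin: centre of the underside; z up. Starts on the 6 mm thick plywood stock board. Brake-pad carton: small flat closed red box, 50 (x) x 70 (y) x 25 (z) mm, about 0.05 kg.
- lockring: Origin: centre of the underside; z up. Starts on the 6 mm thick plywood stock board. Lockring socket: plain steel stepped round tool standing upright, a splined ring 35 mm across up to 16 mm height, above it a plain solid round shank 24 mm across up to 30 mm; about 0.09 kg.
- tape_roll: Origin: centre of the underside; z up. Starts on the 6 mm thick plywood stock board. Small roll of black tape lying flat, about 55 mm across and 19 mm high; about 0.05 kg.
- film_pack: Origin: centre of the underside; z up. Starts on the 6 mm thick plywood stock board. Bystander, stays where it is: slim pale pack with rounded edges, 30 (x) x 115 (y) x 22 (z) mm, lying flat; much lower than the chain carton.
- cone_spanner: Origin: centre of the underside; z up. Bystander, stays where it is: thin spanner with a blue dipped grip, 32 (x) x 172 (y) x 12 mm, lying behind the stock along y.

How it is judged:
By the outcome, as a careful person would: the job done as asked, in the order asked, and still so for the second after the job is handed in, with the robot touching nothing.
It also fails if it takes over 115 s, if anything falls off the work surface, if the arm or the gripper's body presses on something with over 40 N, if the wrist force passes 120 N, or if a joint passes its speed limit or range.

## Working session

There is one attempt and no reset: what is moved stays moved. The work goes in short steps, Python scripts to look and compute and a tool call to move; the robot and the scene stay as the last step left them, time stands still between calls to the robot, and variables do not carry over. Pictures are saved under pics/ and viewed, at most 16 in all, crops included, and the job is handed in when it is done.

Besides the shell and the picture viewer there is one more tool, called after ">>>" as name(argument=value, ...) on one line, values as JSON. jog_arm: Moves the arm, as the interface text tells. Its arguments: {"type":"object","properties":{"steps":{"type":"array"},"squeeze":{"type":"number"}},"required":["steps"]}

```bash
ls; mkdir -p pics
python3 - <<'E'
from bench import bot
import cv2,numpy as np
o=bot.get_obs(); print({k:np.round(v,3) for k,v in o.items()})
for n in ["top","scene"]:
    im,d=bot.get_image(n); cv2.imwrite(f"pics/{n}0.png",im[:,:,::-1]); np.save(f"{n}0.npy",d); print(n,bot.camera_model(n))
E
```

```text
pics
{'clock': np.float64(0.0), 'joints': array([ 1.191,  0.468, -0.012,  1.604,  0.006,  1.071, -0.056]), 'joint_vel': array([-0.001,  0.001,  0.   ,  0.   ,  0.   , -0.001, -0.001]), 'tau': array([-0.0000e+00, -5.2057e+01, -1.2000e-02, -2.4375e+01, -5.7000e-02,
        1.7000e-02,  0.0000e+00]), 'position': array([ 0.215, -0.613,  0.404]), 'ee_rot': array([-3.095e+00, -5.260e-01,  1.000e-03]), 'ft_force': array([ 0.307,  0.14 , -0.557]), 'ft_torque': array([ 0.02 , -0.007, -0.078]), 'finger_force': np.float64(0.0), 'gripper_width': np.float64(1.001)}
top {'K': array([[602.47209533,   0.        , 313.11998829],
       [  0.        , 602.47209533, 242.70385765],
       [  0.        ,   0.        ,   1.        ]]), 'xyz': array([-0.10106709,  0.01027771,  1.47226547]), 'orientation': array([ 0.33013236, -0.33940262, -1.58713549])}
scene {'K': array([[523.52830007,   0.        , 320.41166154],
       [  0.        , 523.52830007, 240.92294749],
       [  0.        ,   0.        ,   1.        ]]), 'xyz': array([-0.14273965,  0.65369706,  0.59418855]), 'orientation': array([ 0.49125489, -1.1826743 , -2.04635212])}
```

View pics/top0.png

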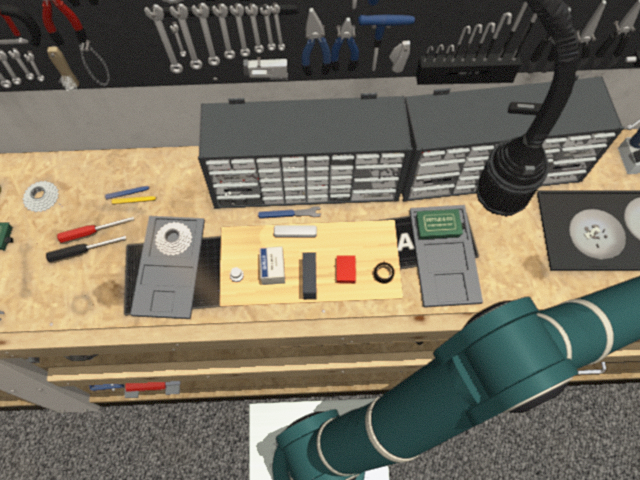

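View pics/scene0.png

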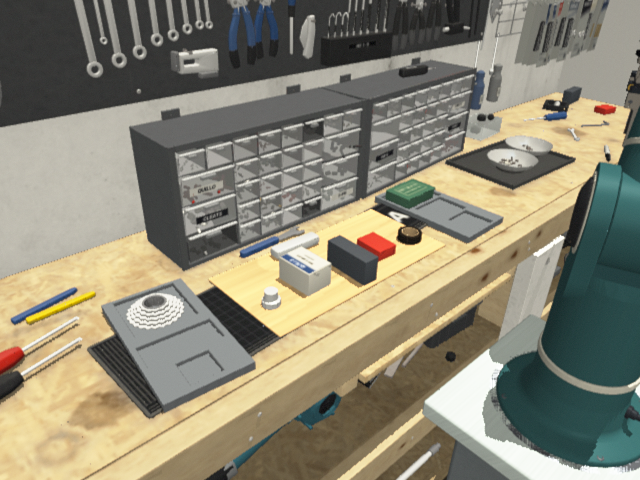

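The top view shows the cassette board at left (170,265) and the tin board at right (447,255). The stock between them is lockring (236,274), tube carton (272,265), chain (309,275), pads (346,268) and tape (383,272). The bystanders are the film pack (295,231) and the spanner (290,213). Next I measure with depth.

```bash
cat > h.py <<'E'
import numpy as np,cv2
from scipy.spatial.transform import Rotation as R
from bench import bot
def cloud(d,m):
    v,u=np.mgrid[:480,:640]; K=m['K']
    p=np.stack([(u-K[0,2])/K[0,0]*d,-(v-K[1,2])/K[1,1]*d,-d],-1)
    return p@R.from_rotvec(m['orientation']).as_matrix().T+m['xyz']
def rects(P,ok,lo,hi,box,minpix=30):
    z=P[...,2]; x0,x1,y0,y1=box
    m=ok&(z>lo)&(z<hi)&(P[...,0]>x0)&(P[...,0]<x1)&(P[...,1]>y0)&(P[...,1]<y1)
    n,l=cv2.connectedComponents(m.astype(np.uint8),connectivity=4)
    for i in range(1,n):
        s=l==i
        if s.sum()<minpix: continue
        q=P[s]; top=np.percentile(q[:,2],90); t=q[q[:,2]>top-.006]
        r=cv2.minAreaRect((t[:,:2]*1000).astype(np.float32)); vu=np.argwhere(s).mean(0)
        print('px',vu[::-1].round(),'n',s.sum(),'top',round(top*1000),'c',np.round(r[0],1),'size',np.round(r[1],1),'ang',round(r[2],1))
E
python3 - <<'E'
from h import *
m=bot.camera_model('top'); d=np.load('top0.npy'); P=cloud(d,m)
for u,v in [(210,235),(225,290),(390,300),(60,290),(150,300),(165,300),(152,250),(436,225),(310,140)]: print(u,v,P[v,u].round(3))
rects(P,d>0,.014,.2,(.3,.85,-.29,.29))
print('boards');rects(P,d>0,.012,.06,(.3,.85,.24,.6),300);rects(P,d>0,.012,.06,(.3,.85,-.6,-.2),300)
im=cv2.imread('pics/top0.png')[195:325,115:495]; cv2.imwrite('pics/crop0.png',cv2.resize(im,None,fx=2.1,fy=2.1,interpolation=cv2.INTER_CUBIC))
E
```

```text
210 235 [0.597 0.263 0.003]
225 290 [0.438 0.22  0.004]
390 300 [ 0.395 -0.204 -0.003]
60 290 [ 0.46   0.651 -0.005]
150 300 [0.416 0.41  0.012]
165 300 [0.418 0.374 0.002]
152 250 [0.557 0.415 0.009]
436 225 [ 0.587 -0.341  0.032]
310 140 [ 0.717 -0.013  0.259]
px [312. 184.] n 7395 top 187 c [685.6 -17.8] size [ 36.1 543.6] ang 0.7
px [295. 230.] n 484 top 31 c [591.2  33.8] size [111.8  29.8] ang 87.7
px [417. 245.] n 58 top 21 c [ 537.2 -286.5] size [77.7  7.3] ang 0.4
px [272. 265.] n 861 top 59 c [489.2  95.3] size [88.3 59.9] ang 2.1
px [309. 275.] n 645 top 65 c [4.559e+02 2.000e-01] size [ 33.1 110.8] ang 87.8
px [346. 268.] n 526 top 34 c [475.9 -95.2] size [49.  72.1] ang 87.3
px [384. 272.] n 239 top 28 c [ 464.  -193.6] size [52.1 52.6] ang 63.0
px [237. 274.] n 145 top 38 c [475.9 189.1] size [24.7 23.1] ang 33.2
boards
px [167. 276.] n 2323 top 20 c [511.1 366.4] size [152.4 281.7] ang 84.4
px [173. 238.] n 629 top 30 c [586.3 358.6] size [61.2 67.7] ang 52.0
px [427. 192.] n 713 top 54 c [ 685.1 -329.9] size [257.9  27.4] ang 88.1
px [444. 248.] n 3188 top 40 c [ 593.3 -350.2] size [ 78.4 114.8] ang 3.0
```

View pics/crop0.png

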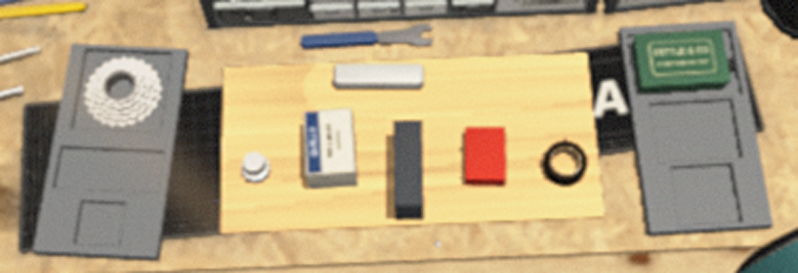

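The crop confirms the layout: both boards have their empty pockets towards the robot and are slightly yawed. All cartons stand roughly with their long side along world x.

```bash
cat >> h.py <<'E'
def plan(x,y,z,yaw,tilt=True):
    """yaw = world direction (deg, mod 180) of tool y. prints turn first, then shift in the turned tool frame"""
    o=bot.get_obs(); A=R.from_rotvec(o['ee_rot']); p=np.array(o['position'])
    c=A.as_matrix()[:,1]; cur=np.degrees(np.arctan2(c[1],c[0]))
    dy=(yaw-cur+90)%180-90
    best=None
    for dd in (dy,dy-180*np.sign(dy)):
        t=np.radians(cur+dd); B=np.array([[-np.sin(t),np.cos(t),0],[np.cos(t),np.sin(t),0],[0,0,-1]]).T
        rv=(A.inv()*R.from_matrix(B)).as_rotvec(); s=B.T@(np.array([x,y,z])-p)*1000
        print('turn',rv.round(3),'then shift',s.round(1),'| shift-if-first',(A.inv().apply(np.array([x,y,z])-p)*1000).round(1))
    print('now',p.round(4),'yaw',round(cur,2),'j7',round(o['joints'][6],2),'F',np.round(o['ft_force'],1),'t',round(float(o['clock']),2),'g',round(float(o['gripper_width'])*92,1))
E
python3 - <<'E'
from h import *
m=bot.camera_model('top'); d=np.load('top0.npy'); P=cloud(d,m)
rects(P,d>0,.010,.022,(.3,.70,-.5,-.2),300)
plan(.46,0,.40,-92.2)
E
```

```text
px [447. 265.] n 2211 top 19 c [ 511.8 -360.6] size [283.5 155.3] ang 1.1
turn [-0.001  0.     0.375] then shift [ 221.6 -622.3    3.9] | shift-if-first [ 434.2 -497.8    4.6]
turn [-1.000e-03 -2.000e-03 -2.766e+00] then shift [-221.6  622.3    3.9] | shift-if-first [ 434.2 -497.8    4.6]
now [ 0.2147 -0.6133  0.4039] yaw -70.7 j7 -0.06 F [-0.2  0.4  0.5] t 0.1 g 91.4
```

>>> jog_arm(steps=[[0,0,0,15,-17,0,1],[0,0,0,29,-33,0,1],[0,0,0,29,-33,0,1],[0,0,0,29,-33,0,1],[0,0,0,29,-33,0,1],[0,0,0,29,-33,0,1],[0,0,0,29,-33,0,1],[0,0,0,29,-33,0,1],[0,0,0,29,-33,0,1],[0,0,0,29,-33,0,1]])

```text
clock: 1.1
position: [0.3717, -0.2242, 0.4046]
ee_rot: [3.097, 0.526, -0.0]
ft_force: [0.8, -0.1, 0.8]
gripper_width: 0.998
finger_force: 0.0
```

>>> jog_arm(steps=[[0,0,0,29,-33,0,1],[0,0,0,29,-33,0,1],[0,0,0,29,-33,0,1],[0,0,0,29,-33,0,1],[0,0,0,29,-33,0,1],[0,0,0.125,0,0,0,1],[0,0,0.125,0,0,0,1],[0,0,0.125,0,0,0,1],[0,0,0,0,0,0,1]])

```text
clock: 2.0
position: [0.4537, -0.0222, 0.4044]
ee_rot: [3.141, -0.06, -0.001]
ft_force: [0.6, -1.6, 0.3]
gripper_width: 0.996
finger_force: 0.0
```

Run:
```python
from h import *
m=bot.camera_model('wrist'); im,d=bot.get_image('wrist'); cv2.imwrite('pics/w1.png',im[:,:,::-1]); P=cloud(d,m)
print(m)
rects(P,d>0,.012,.2,(.3,.65,-.29,.29),100)
plan(.458,0,.25,-92.2)
```

```text
{'K': array([[382.15657286,   0.        , 315.00616905],
       [  0.        , 382.15657286, 238.25034843],
       [  0.        ,   0.        ,   1.        ]]), 'xyz': array([ 0.52256668, -0.02555611,  0.38443744]), 'orientation': array([-0.19175939,  0.19774677, -1.59919203])}
px [595. 124.] n 2629 top 17 c [ 501.8 -286.9] size [261.8   9.9] ang 1.0
px [244.  62.] n 5021 top 29 c [593.1  33.6] size [113.7  30.1] ang 87.3
px [181. 183.] n 8068 top 57 c [490.7  95.5] size [85.3 60.5] ang 2.2
px [390. 188.] n 4258 top 32 c [477.4 -94.7] size [50.4 70.3] ang 87.1
px [287. 216.] n 5228 top 62 c [457.5   0.9] size [ 35.2 109.8] ang 88.5
px [492. 196.] n 2045 top 25 c [ 465.2 -192.6] size [54.  53.8] ang 27.4
px [ 92. 200.] n 1292 top 36 c [476.1 189.2] size [24.8 25.8] ang 17.9
turn [0.    0.001 0.003] then shift [  3.4 -22.4 154.4] | shift-if-first [  3.6 -22.4 154.4]
turn [-1.000e-03  0.000e+00 -3.139e+00] then shift [ -3.4  22.4 154.4] | shift-if-first [  3.6 -22.4 154.4]
now [ 0.4537 -0.0222  0.4044] yaw -92.03 j7 -1.71 F [0.4 0.1 0.6] t 2.05 g 91.8
```

View pics/w1.png

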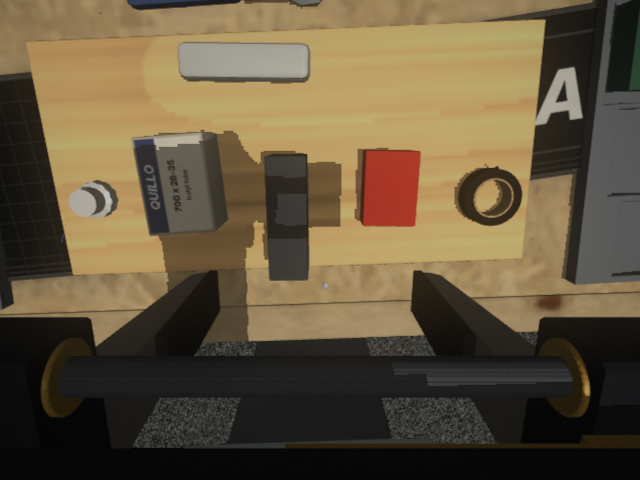

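The wrist view shows the tube carton at (180,185), chain at (287,216), pads at (390,188), tape at (490,196) and lockring at (92,200). The depth rectangles agree with the top camera to about 2 mm, so I pick up the chain carton with the fingers part-open to clear its neighbours.

>>> jog_arm(steps=[[0,0,0,2.5,-23,0,0.65],[0,0,0,0,0,30,0.65],[0,0,0,0,0,40,0.65],[0,0,0,0,0,40,0.65],[0,0,0,0,0,40,0.65],[0,0,0,0,0,24,0.65],[0,0,0,0,0,10,0.65],[0,0,0,0,0,0,0.65]])

```text
clock: 2.85
position: [0.457, 0.0006, 0.2198]
ee_rot: [-3.141, 0.058, 0.004]
ft_force: [1.4, -0.4, -0.2]
gripper_width: 0.651
finger_force: 0.0
```

>>> jog_arm(steps=[[0,0,0,0,0,0,0.3],[0,0,0,0,0,0,0.2],[0,0,0,0,0,0,0.2],[0,0,0,0,0,0,0.2],[0,0,0,0,0,0,0.2],[0,0,0,0,0,0,0.2]], squeeze=25)

```text
clock: 3.45
position: [0.4579, 0.0009, 0.2218]
ee_rot: [-3.141, 0.059, -0.004]
ft_force: [-0.8, 0.4, 6.3]
gripper_width: 0.379
finger_force: 25.0
```

>>> jog_arm(steps=[[0,0,0,0,0,-15,0.2],[0,0,0,0,0,-40,0.2],[0,0,0,0,0,-45,0.2],[0,0,0,0,0,-45,0.2],[0,0,0,5,-30,-35,0.2],[0,0,0,0,-45,0,0.2],[0,0,0,0,-45,0,0.2],[0,0,0,0,-45,0,0.2],[0,0,0,0,-45,0,0.2],[0,0,0,5,-45,0,0.2]])

```text
clock: 4.45
position: [0.4761, 0.2564, 0.4005]
ee_rot: [3.14, -0.06, -0.001]
ft_force: [0.3, 0.0, -2.9]
gripper_width: 0.373
finger_force: 25.0
```

>>> jog_arm(steps=[[0,0,0,0,-45,0,0.2],[0,0,0,0,-45,0,0.2],[0,0,0,0,-24,0,0.2],[0,0,-0.12,0,0,0,0.2],[0,0,-0.14,0,0,0,0.2],[0,0,-0.14,0,0,0,0.2],[0,0,-0.14,0,0,0,0.2],[0,0,-0.14,0,0,0,0.2],[0,0,-0.14,0,0,0,0.2],[0,0,-0.14,0,0,0,0.2]])

```text
clock: 5.45
position: [0.4812, 0.3684, 0.4001]
ee_rot: [2.809, 1.405, -0.002]
ft_force: [-0.1, 0.4, -3.0]
gripper_width: 0.378
finger_force: 25.0
```

>>> jog_arm(steps=[[0,0,-0.14,0,0,0,0.2],[0,0,-0.14,0,0,0,0.2],[0,0,-0.14,0,0,0,0.2],[0,0,-0.13,0,0,0,0.2],[0,0,0,0,0,0,0.2],[0,0,0,0,0,0,0.2]])

```text
clock: 6.05
position: [0.4814, 0.3685, 0.4002]
ee_rot: [2.332, 2.105, -0.002]
ft_force: [-0.5, 0.1, -2.5]
gripper_width: 0.378
finger_force: 25.0
```

Run:
```python
from h import *
m=bot.camera_model('wrist'); im,d=bot.get_image('wrist'); cv2.imwrite('pics/w2.png',im[:,:,::-1]); P=cloud(d,m); np.savez('w2.npz',P=P,d=d)
rects(P,d>0,.004,.024,(.3,.68,.25,.6),300)
plan(.481,.369,.25,-5.6)
```

```text
px [423.  35.] n 547 top 17 c [592.  516.4] size [ 8.4 58.7] ang 13.0
px [486.  41.] n 678 top 17 c [646.9 505.5] size [ 8.6 70.8] ang 14.5
px [349. 194.] n 31900 top 17 c [513.2 367.8] size [150.2 281.3] ang 84.5
px [431. 212.] n 932 top 18 c [598. 355.] size [33.8 17.1] ang 53.4
turn [-0.     0.001 -0.004] then shift [  0.4  -0.4 150.4] | shift-if-first [  0.5  -0.4 150.4]
turn [1.000e-03 0.000e+00 3.137e+00] then shift [ -0.4   0.4 150.4] | shift-if-first [  0.5  -0.4 150.4]
now [0.4814 0.3686 0.4004] yaw -5.85 j7 -1.2 F [-0.2 -0.1 -3.4] t 6.1 g 35.1
```

View pics/w2.png

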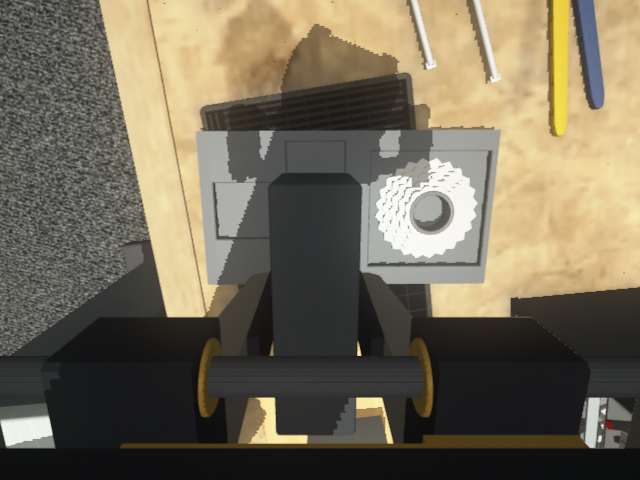

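The picture shows the chain carton gripped upright, with the middle pocket beneath it, the near pocket at (240,210) and the cassette at (430,208). The refined board centre is (513.2, 367.8) mm with yaw −5.5°.

>>> jog_arm(steps=[[0,0,0,2.2,1.8,20,0.2],[0,0,0,0,0,40,0.2],[0,0,0,0,0,40,0.2],[0,0,0,0,0,40,0.2],[0,0,0,0,0,20,0.2],[0,0,0,0,0,10,0.2],[0,0,0,0,0,4,0.2],[0,0,0,0,0,1,0.2],[0,0,0,0,0,1,0.2]])

```text
clock: 7.0
position: [0.4838, 0.3714, 0.226]
ee_rot: [2.329, 2.108, 0.004]
ft_force: [-0.2, -0.2, -2.8]
gripper_width: 0.377
finger_force: 25.0
```

>>> jog_arm(steps=[[0,0,0,0,0,1,0.2],[0,0,0,0,0,1,0.2],[0,0,0,0,0,0,0.2]])

```text
clock: 7.3
position: [0.4837, 0.3711, 0.2239]
ee_rot: [2.329, 2.108, 0.002]
ft_force: [-0.5, -1.3, 4.9]
gripper_width: 0.381
finger_force: 25.0
```

>>> jog_arm(steps=[[0,0,0,0,0,0,0.55],[0,0,0,0,0,0,0.55],[0,0,0,0,0,0,0.55],[0,0,0,0,0,-15,0.55],[0,0,0,0,0,-35,0.55],[0,0,0,0,0,-45,0.55],[0,0,0,0,0,-45,0.55],[0,0,0,0,0,-30,0.55]])

```text
clock: 8.1
position: [0.4831, 0.3717, 0.3971]
ee_rot: [2.328, 2.109, 0.007]
ft_force: [0.7, -0.3, 0.6]
gripper_width: 0.548
finger_force: 0.0
```

Run:
```python
from h import *
m=bot.camera_model('wrist'); im,d=bot.get_image('wrist'); cv2.imwrite('pics/w3.png',im[:,:,::-1]); P=cloud(d,m)
rects(P,d>0,.045,.1,(.3,.68,.25,.6),300)
plan(.4762,.1892,.35,-5.6)
```

```text
px [315. 225.] n 5259 top 64 c [485.1 368.9] size [109.2  35. ] ang 84.5
turn [ 0.008 -0.007 -0.001] then shift [-183.4   10.6   51.4] | shift-if-first [-183.8   10.4   50.1]
turn [-0.011 -0.012  3.141] then shift [183.4 -10.6  51.4] | shift-if-first [-183.8   10.4   50.1]
now [0.4835 0.3728 0.4014] yaw -5.64 j7 -1.2 F [1.4 1.6 2.6] t 8.15 g 50.9
```

>>> jog_arm(steps=[[0.004,-0.003,0,-20,1,0,0.55],[0.004,-0.003,0,-40,2.4,0,0.55],[0,0,0,-45,2.4,0,0.55],[0,0,0,-45,2.4,10,0.55],[0,0,0,-33.4,2.4,30,0.55],[0,0,0,0,0,40,0.55],[0,0,0,0,0,40,0.55],[0,0,0,0,0,30,0.55],[0,0,0,0,0,15,0.55],[0,0,0,0,0,0,0.55]])

```text
clock: 9.15
position: [0.4739, 0.1866, 0.2275]
ee_rot: [-2.326, -2.107, 0.019]
ft_force: [0.1, 0.3, 0.0]
gripper_width: 0.55
finger_force: 0.0
```

Run:
```python
from h import *
m=bot.camera_model('wrist'); im,d=bot.get_image('wrist'); P=cloud(d,m); cv2.imwrite('pics/w4.png',im[:,:,::-1])
rects(P,d>0,.026,.05,(.44,.51,.15,.23),50)
plan(.4762,.1892,.214,-5.6)
```

```text
px [323. 275.] n 2307 top 37 c [476.5 190.2] size [24.9 25. ] ang 36.5
px [256. 286.] n 320 top 49 c [447.1 188.3] size [ 8.  21.1] ang 17.5
px [378. 285.] n 381 top 49 c [499.3 184.4] size [22.2 10.3] ang 53.7
turn [-0.008  0.006 -0.001] then shift [ 2.3  1.6 14.8] | shift-if-first [ 2.4  1.7 14.8]
turn [0.009 0.013 3.141] then shift [-2.3 -1.6 14.8] | shift-if-first [ 2.4  1.7 14.8]
now [0.4744 0.187  0.2288] yaw -5.64 j7 -1.1 F [0.3 0.4 0.2] t 9.2 g 50.6
```

View pics/w4.png

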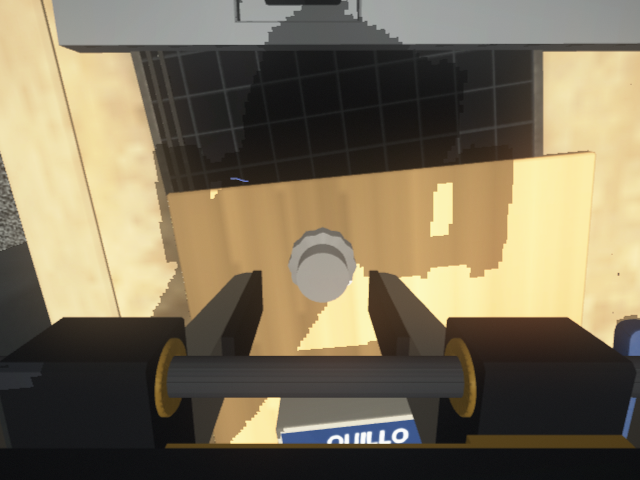

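The lockring's shank at (322,275) sits between the open fingers, with no obstacle near them. I descend and grip.

>>> jog_arm(steps=[[-0.008,0.006,0,2.8,1.8,5,0.55],[0,0,0,0,0,9,0.55],[0,0,0,0,0,0,0.55],[0,0,0,0,0,0,0.15],[0,0,0,0,0,0,0.15],[0,0,0,0,0,0,0.15],[0,0,0,0,0,0,0.15],[0,0,0,0,0,0,0.15]], squeeze=20)

```text
clock: 10.0
position: [0.4765, 0.1892, 0.2146]
ee_rot: [2.329, 2.109, 0.0]
ft_force: [-0.4, -0.3, 1.2]
gripper_width: 0.259
finger_force: 20.0
```

>>> jog_arm(steps=[[0,0,0,0,0,-15,0.15],[0,0,0,0,0,-40,0.15],[0,0,0,0,0,-40,0.15],[0,0,0,16.2,-7,-10,0.15],[0,0,0,35,-15,0,0.15],[0,0,0,40,-18,0,0.15],[0,0,0,40,-18,0,0.15],[0,0,0,35,-16,0,0.15],[0,0,0,15,-7,0,0.15],[0,0,0,0,0,0,0.15]])

```text
clock: 11.0
position: [0.4111, 0.3805, 0.3197]
ee_rot: [-2.321, -2.114, -0.001]
ft_force: [-0.4, -0.8, -1.1]
gripper_width: 0.259
finger_force: 20.0
```

Run:
```python
from h import *
m=bot.camera_model('wrist'); im,d=bot.get_image('wrist'); P=cloud(d,m); cv2.imwrite('pics/w5.png',im[:,:,::-1])
rects(P,d>0,.045,.1,(.45,.68,.25,.6),300)
plan(.4137,.3774,.2166,-5.6)
```

```text
px [427. 242.] n 8744 top 64 c [485.3 374.7] size [98.2 35.6] ang 84.8
turn [-0.001  0.     0.002] then shift [ -1.    1.4 102.7] | shift-if-first [ -1.    1.5 102.7]
turn [-0.00e+00 -1.00e-03 -3.14e+00] then shift [  1.   -1.4 102.7] | shift-if-first [ -1.    1.5 102.7]
now [0.4124 0.3786 0.3193] yaw -5.48 j7 -1.35 F [ 0.   0.2 -0.6] t 11.05 g 23.9
```

View pics/w5.png

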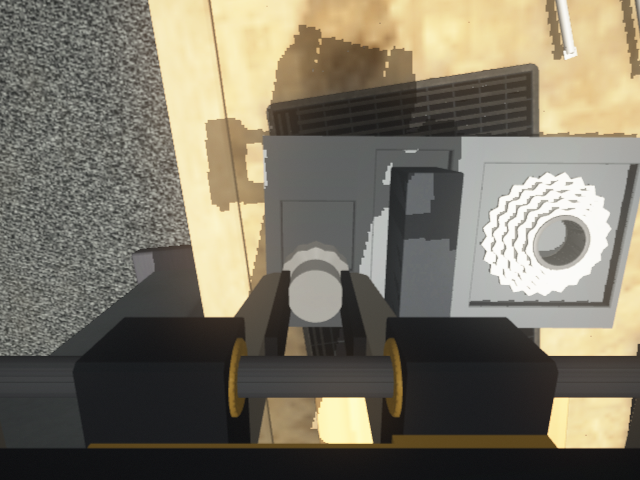

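The chain carton stands in the middle pocket at (427,240). The lockring hangs at (316,285) above the near pocket, so I lower it.

>>> jog_arm(steps=[[0,0,0,-1,1.4,20,0.15],[0,0,0,0,0,35,0.15],[0,0,0,0,0,28,0.15],[0,0,0,0,0,12,0.15],[0,0,0,0,0,5,0.15],[0,0,0,0,0,1,0.15],[0,0,0,0,0,1,0.15],[0,0,0,0,0,0,0.15]])

```text
clock: 11.85
position: [0.4154, 0.3765, 0.2184]
ee_rot: [2.329, 2.108, 0.003]
ft_force: [0.3, 0.9, -1.1]
gripper_width: 0.26
finger_force: 20.0
```

>>> jog_arm(steps=[[0,0,0,0,0,1,0.15],[0,0,0,0,0,1,0.15],[0,0,0,0,0,0,0.15]])

```text
clock: 12.15
position: [0.4152, 0.3766, 0.2166]
ee_rot: [2.328, 2.108, 0.002]
ft_force: [-1.2, -1.9, 6.9]
gripper_width: 0.255
finger_force: 20.0
```

>>> jog_arm(steps=[[0,0,0,0,0,0,0.42],[0,0,0,0,0,0,0.42],[0,0,0,0,0,-10,0.42],[0,0,0,0,0,-35,0.42],[0,0,0,0,0,-45,0.42],[0,0,0,0,0,-45,0.42],[0,0,0,0,0,-45,0.42],[0,0,0,0,0,0,0.42],[0,0,0,0,0,0,0.42]])

```text
clock: 13.05
position: [0.4149, 0.3763, 0.3968]
ee_rot: [2.328, 2.108, 0.004]
ft_force: [0.2, -0.3, -0.5]
gripper_width: 0.419
finger_force: 0.0
```

Run:
```python
from h import *
m=bot.camera_model('wrist'); im,d=bot.get_image('wrist'); P=cloud(d,m); cv2.imwrite('pics/w6.png',im[:,:,::-1])
rects(P,d>0,.028,.1,(.35,.68,.27,.6),300)
rects(P,d>0,.012,.1,(.35,.68,0.,.25),300)
plan(.4905,.0955,.33,-87.8)
```

```text
px [394. 219.] n 5838 top 64 c [484.9 369. ] size [109.6  35.3] ang 84.6
px [504. 215.] n 1292 top 31 c [590.6 360.5] size [50.3 50.5] ang 54.4
px [315. 217.] n 630 top 39 c [417.3 377.6] size [24.9 24.4] ang 83.7
px [610. 333.] n 509 top 83 c [678.5 245.9] size [8.2 2.9] ang 88.9
px [611. 419.] n 659 top 74 c [675.3 162.3] size [ 9.4 55.5] ang 0.0
px [383. 436.] n 487 top 32 c [465.6 125.3] size [34.6  4. ] ang 5.5
turn [1.000e-03 0.000e+00 1.433e+00] then shift [ 64.8 283.1  65.3] | shift-if-first [-271.5  103.    65.5]
turn [-0.000e+00  1.000e-03 -1.708e+00] then shift [ -64.8 -283.1   65.3] | shift-if-first [-271.5  103.    65.5]
now [0.4149 0.3759 0.3953] yaw -5.69 j7 -1.28 F [-0.6 -0.6  0.3] t 13.1 g 38.6
```

View pics/w6.png

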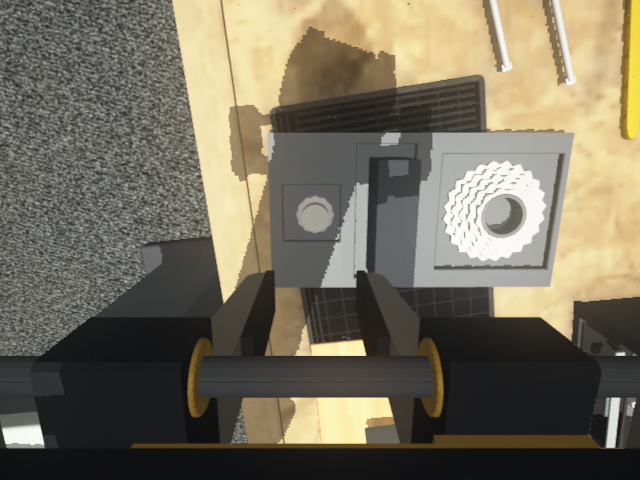

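The lockring at (315,215) and the chain carton at (395,220) are both seated in their pockets. Next I go to the tube carton.

>>> jog_arm(steps=[[0,0,0,-21.5,7,0,0.82],[0,0,0,-40,15,0,0.82],[0,0,0,-42,17,0,0.82],[0,0,0,-42,16,0,0.82],[0,0,0,-42,16,0,0.82],[0,0,0,-42,16,0,0.82],[0,0,0,-42,16,0,0.82],[0,0,0.133,0,0,0,0.82],[0,0,0.14,0,0,0,0.82],[0,0,0.14,0,0,0,0.82]])

```text
clock: 14.1
position: [0.4903, 0.0949, 0.3938]
ee_rot: [-2.716, -1.576, 0.005]
ft_force: [-0.2, -0.0, -0.5]
gripper_width: 0.819
finger_force: 0.0
```

>>> jog_arm(steps=[[0,0,0.14,0,0,0,0.82],[0,0,0.14,0,0,0,0.82],[0,0,0.14,0,0,0,0.82],[0,0,0.14,0,0,10,0.82],[0,0,0.14,0,0,20,0.82],[0,0,0.14,0,0,20,0.82],[0,0,0.14,0,0,15,0.82],[0,0,0.04,0,0,0,0.82],[0,0,0,0,0,0,0.82]])

```text
clock: 15.0
position: [0.4899, 0.0959, 0.3285]
ee_rot: [3.141, 0.062, -0.007]
ft_force: [0.5, -0.5, -0.4]
gripper_width: 0.822
finger_force: 0.0
```

Run:
```python
from h import *
m=bot.camera_model('wrist'); im,d=bot.get_image('wrist'); P=cloud(d,m); cv2.imwrite('pics/w7.png',im[:,:,::-1])
rects(P,d>0,.012,.08,(.35,.65,-.25,.25),300)
plan(.4905,.0955,.228,-87.8)
```

```text
px [407.  93.] n 7452 top 29 c [593.3  34.3] size [113.6  29.8] ang 87.2
px [313. 236.] n 10862 top 57 c [491.2  95.9] size [84.9 60.1] ang 2.2
px [556. 256.] n 7045 top 32 c [477.8 -94.2] size [51.6 70.2] ang 86.8
turn [0.    0.003 0.002] then shift [  0.3   0.5 101.2] | shift-if-first [  0.6   0.5 101.2]
turn [-0.004  0.    -3.14 ] then shift [ -0.3  -0.5 101.2] | shift-if-first [  0.6   0.5 101.2]
now [0.4901 0.096  0.3292] yaw -87.69 j7 -2.05 F [ 0.2 -0.2 -0.7] t 15.05 g 75.3
```

>>> jog_arm(steps=[[0,0.003,0,1,0.4,20,0.82],[0,0,0,0,0,40,0.82],[0,0,0,0,0,27,0.82],[0,0,0,0,0,12,0.82],[0,0,0,0,0,0,0.82],[0,0,0,0,0,0,0.4],[0,0,0,0,0,0,0.4],[0,0,0,0,0,0,0.4],[0,0,0,0,0,0,0.4],[0,0,0,0,0,0,0.4]], squeeze=20)

```text
clock: 16.05
position: [0.4925, 0.0959, 0.2327]
ee_rot: [-3.141, -0.061, -0.009]
ft_force: [-0.5, 0.8, 7.2]
gripper_width: 0.647
finger_force: 20.0
```

>>> jog_arm(steps=[[0,0,0,0,0,-15,0.4],[0,0,0,0,0,-35,0.4],[0,0,0,0,0,-45,0.4],[0,0,0,0,10,-40,0.4],[0,0,0,-1,30,-30,0.4],[0,0,0,-1,42,0,0.4],[0,0,0,-1,42,0,0.4],[0,0,0,-1,42,0,0.4],[0,0,0,-1,42,0,0.4],[0,0,0,-1,42,0,0.4]])

```text
clock: 17.05
position: [0.4943, -0.1561, 0.3973]
ee_rot: [3.141, 0.061, 0.005]
ft_force: [1.6, 0.4, -1.9]
gripper_width: 0.649
finger_force: 20.0
```

>>> jog_arm(steps=[[0,0,0,-1,42,0,0.4],[0,0,0,-1,42,0,0.4],[0,0,0,-1,42,0,0.4],[0,0,0,0,42,0,0.4],[0,0,0,0,29,0,0.4],[0,0,0,0,10,0,0.4],[0,0,-0.137,0,0,0,0.4],[0,0,-0.142,0,0,0,0.4],[0,0,-0.142,0,0,0,0.4],[0,0,-0.142,0,0,0,0.4]])

```text
clock: 18.05
position: [0.5002, -0.3597, 0.397]
ee_rot: [-2.997, -0.943, -0.005]
ft_force: [0.1, 0.1, -2.0]
gripper_width: 0.649
finger_force: 20.0
```

>>> jog_arm(steps=[[0,0,-0.142,0,0,0,0.4],[0,0,-0.142,0,0,0,0.4],[0,0,-0.142,0,0,0,0.4],[0,0,-0.142,0,0,0,0.4],[0,0,-0.142,0,0,0,0.4],[0,0,-0.142,0,0,0,0.4],[0,0,-0.142,0,0,0,0.4],[0,0,0,0,0,0,0.4],[0,0,0,0,0,0,0.4]])

```text
clock: 18.95
position: [0.5001, -0.3606, 0.3968]
ee_rot: [2.195, 2.245, 0.004]
ft_force: [-1.0, -0.1, -0.9]
gripper_width: 0.653
finger_force: 20.0
```

Run:
```python
from h import *
m=bot.camera_model('wrist'); im,d=bot.get_image('wrist'); P=cloud(d,m); cv2.imwrite('pics/w8.png',im[:,:,::-1]); np.savez('w8.npz',P=P,d=d)
rects(P,d>0,.010,.024,(.3,.68,-.5,-.24),300)
rects(P,d>0,.0115,.024,(.3,.68,-.5,-.24),300)
rects(P,d>0,.028,.07,(.53,.68,-.5,-.24),300)
plan(.502,-.361,.30,1.5)
```

```text
px [300. 183.] n 12786 top 17 c [ 513.1 -358.9] size [280.9 150.1] ang 1.3
px [299. 183.] n 12659 top 17 c [ 513.1 -358.9] size [280.9 150.1] ang 1.3
px [538.  89.] n 524 top 66 c [ 678.5 -247.8] size [ 2.1 13.6] ang 1.1
px [532. 119.] n 479 top 66 c [ 677.  -270.4] size [ 1.9 13.1] ang 5.6
px [420. 204.] n 9680 top 39 c [ 594.6 -350. ] size [ 75.6 113.4] ang 1.5
turn [ 0.003 -0.    -0.003] then shift [-0.3  1.9 96.7] | shift-if-first [-0.3  1.6 96.7]
turn [-0.    -0.004  3.138] then shift [ 0.3 -1.9 96.7] | shift-if-first [-0.3  1.6 96.7]
now [ 0.5001 -0.3608  0.3967] yaw 1.3 j7 0.26 F [-0.2 -0.9 -2.6] t 19.0 g 60.2
```

View pics/w8.png

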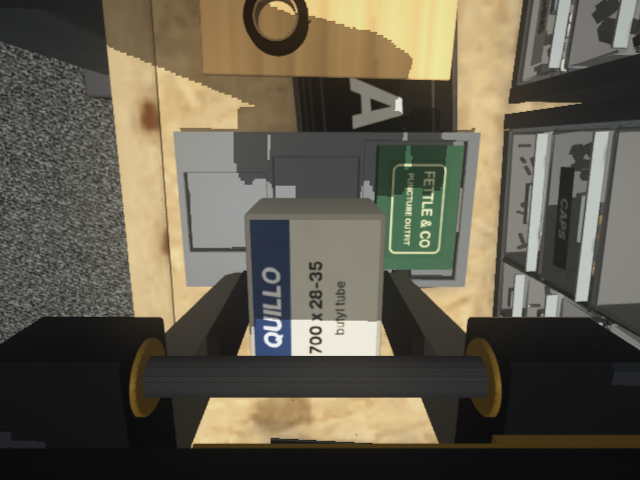

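The tube carton hangs level at (315,280) over the tin board's middle pocket (317,190). The board centre is (513.1, −358.9) mm with yaw 1.3°. I lower it.

>>> jog_arm(steps=[[0,0,0,3,3,20,0.4],[0,0,0,0,0,40,0.4],[0,0,0,0,0,40,0.4],[0,0,0,0,0,35,0.4],[0,0,0,0,0,15,0.4],[0,0,0,0,0,7,0.4],[0,0,0,0,0,2,0.4],[0,0,0,0,0,1,0.4],[0,0,0,0,0,0,0.4]])

```text
clock: 19.9
position: [0.504, -0.3586, 0.2379]
ee_rot: [2.191, 2.245, 0.004]
ft_force: [0.3, -0.0, -2.4]
gripper_width: 0.649
finger_force: 20.0
```

>>> jog_arm(steps=[[0,0,0,0,0,1,0.4],[0,0,0,0,0,1,0.4],[0,0,0,0,0,1,0.4],[0,0,0,0,0,0,0.4]])

```text
clock: 20.3
position: [0.5038, -0.3586, 0.2348]
ee_rot: [2.192, 2.246, 0.002]
ft_force: [-2.2, -1.1, 5.8]
gripper_width: 0.652
finger_force: 20.0
```

>>> jog_arm(steps=[[0,0,0,0,0,0,0.73],[0,0,0,0,0,0,0.73],[0,0,0,0,0,-10,0.73],[0,0,0,0,0,-35,0.73],[0,0,0,0,0,-45,0.8],[0,0,0,0,0,-45,0.87],[0,0,0,0,0,-30,0.87],[0,0,0,0,0,0,0.87],[0,0,0,0,0,0,0.87]])

```text
clock: 21.2
position: [0.5029, -0.3583, 0.3993]
ee_rot: [2.191, 2.246, 0.003]
ft_force: [-0.4, 0.7, -0.4]
gripper_width: 0.87
finger_force: 0.0
```

Run:
```python
from h import *
m=bot.camera_model('wrist'); im,d=bot.get_image('wrist'); P=cloud(d,m); cv2.imwrite('pics/w9.png',im[:,:,::-1])
rects(P,d>0,.045,.08,(.40,.56,-.46,-.2),300)
rects(P,d>0,.013,.04,(.42,.5,-.25,-.15),100)
plan(.4652,-.1926,.30,-88.7)
```

```text
px [316. 225.] n 6713 top 59 c [ 505.7 -362.6] size [60.1 84.4] ang 1.5
px [273.  28.] n 1892 top 25 c [ 466.6 -198.4] size [55.4 42.5] ang 1.3
turn [ 2.000e-03  1.000e-03 -1.569e+00] then shift [ 33.6 166.5  98. ] | shift-if-first [166.5 -33.5  98. ]
turn [ 1.000e-03 -2.000e-03  1.573e+00] then shift [ -33.6 -166.5   98. ] | shift-if-first [166.5 -33.5  98. ]
now [ 0.5026 -0.3583  0.398 ] yaw 1.43 j7 0.26 F [-0.   0.6  0.3] t 21.25 g 79.8
```

View pics/w9.png

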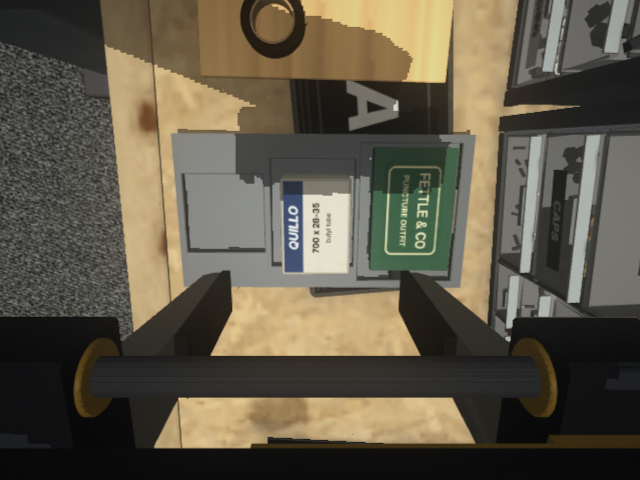

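The tube carton at (317,225) is seated in the middle pocket, 59 mm to its top, about 3 mm off centre. Next is the tape roll.

>>> jog_arm(steps=[[0,0,0,16.5,-3.5,0,0.87],[0,0,0,40,-8,0,0.87],[0,0,0,40,-8,0,0.87],[0,0,0,40,-8,0,0.87],[0,0,0,30,-6,0,0.87],[0,0,0.143,0,0,0,0.87],[0,0,0.143,0,0,0,0.87],[0,0,0.143,0,0,0,0.87],[0,0,0.143,0,0,0,0.87],[0,0,0.143,0,0,0,0.87]])

```text
clock: 22.25
position: [0.4648, -0.1927, 0.3968]
ee_rot: [-2.844, -1.33, -0.002]
ft_force: [-0.2, -0.3, -0.5]
gripper_width: 0.87
finger_force: 0.0
```

>>> jog_arm(steps=[[0,0,0.143,0,0,10,0.87],[0,0,0.143,0,0,30,0.87],[0,0,0.143,0,0,40,0.87],[0,0,0.143,0,0,30,0.87],[0,0,0.143,0,0,15,0.87],[0,0,0.143,0,0,5,0.87],[0,0,0,0,0,0,0.87],[0,0,0,0,0,0,0.87]])

```text
clock: 23.05
position: [0.4655, -0.1924, 0.2677]
ee_rot: [-3.141, -0.042, -0.002]
ft_force: [0.1, 0.3, -0.2]
gripper_width: 0.873
finger_force: 0.0
```

Run:
```python
from h import *
m=bot.camera_model('wrist'); im,d=bot.get_image('wrist'); P=cloud(d,m); cv2.imwrite('pics/w10.png',im[:,:,::-1])
rects(P,d>0,.012,.04,(.42,.5,-.24,-.15),100)
rects(P,d>0,.015,.04,(.42,.6,-.145,-.03),100)
plan(.4652,-.1926,.2075,-88.7)
```

```text
px [314. 258.] n 4174 top 25 c [ 464.7 -192.6] size [53.9 53.8] ang 39.3
px [151. 233.] n 10727 top 32 c [477.3 -94.6] size [50.9 70.3] ang 87.5
turn [-0.    -0.002  0.003] then shift [-0.5  0.  60.6] | shift-if-first [-0.7  0.1 60.6]
turn [ 4.000e-03 -1.000e-03 -3.138e+00] then shift [ 0.5 -0.  60.6] | shift-if-first [-0.7  0.1 60.6]
now [ 0.4657 -0.1925  0.2681] yaw -88.51 j7 -1.49 F [ 0.1 -0.5 -0.1] t 23.1 g 80.2
```

View pics/w10.png

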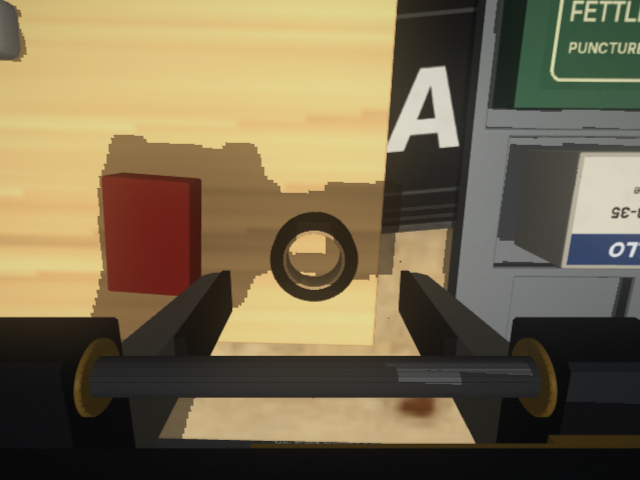

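The tape roll at (314,258) is centred between the fingers, clear of the pads at (151,233). I descend and grip gently.

>>> jog_arm(steps=[[0,0,0,-0.8,0,20,0.87],[0,0,0,0,0,25,0.87],[0,0,0,0,0,12,0.87],[0,0,0,0,0,4,0.87],[0,0,0,0,0,0,0.87],[0,0,0,0,0,0,0.5],[0,0,0,0,0,0,0.45],[0,0,0,0,0,0,0.45],[0,0,0,0,0,0,0.45],[0,0,0,0,0,0,0.45]], squeeze=12)

```text
clock: 24.1
position: [0.4654, -0.1928, 0.2078]
ee_rot: [3.141, 0.036, 0.006]
ft_force: [-0.4, -0.4, 4.5]
gripper_width: 0.574
finger_force: 12.0
```

>>> jog_arm(steps=[[0,0,0,0,0,-10,0.45],[0,0,0,0,0,-30,0.45],[0,0,0,0,0,-40,0.45],[0,0,0,-3.4,7.1,-30,0.45],[0,0,0,-10,32,-5,0.45],[0,0,0,-12,40,0,0.45],[0,0,0,-12,40,0,0.45],[0,0,0,-10,33,0,0.45],[0,0,0,-4,15,0,0.45],[0,0,0,0,0,0,0.45]])

```text
clock: 25.1
position: [0.4163, -0.3627, 0.3222]
ee_rot: [3.141, 0.03, 0.004]
ft_force: [1.0, -0.6, -0.5]
gripper_width: 0.575
finger_force: 12.0
```

Run:
```python
from h import *
m=bot.camera_model('wrist'); im,d=bot.get_image('wrist'); P=cloud(d,m); cv2.imwrite('pics/w11.png',im[:,:,::-1])
rects(P,d>0,.045,.08,(.46,.56,-.46,-.2),300)
rects(P,d>0,.008,.024,(.3,.68,-.5,-.24),300)
plan(.4181,-.3611,.2100,-88.7)
```

```text
px [317. 108.] n 14295 top 59 c [ 505. -363.] size [60.1 85.2] ang 1.3
px [310. 146.] n 25596 top 17 c [ 476.1 -359.6] size [207.  150.9] ang 1.4
px [316. 282.] n 963 top 17 c [ 375.8 -364.6] size [ 8.1 52.8] ang 1.6
turn [-0.001 -0.003 -0.001] then shift [  0.9   0.5 112.2] | shift-if-first [  0.6   0.6 112.2]
turn [-5.000e-03  2.000e-03  3.141e+00] then shift [ -0.9  -0.5 112.2] | shift-if-first [  0.6   0.6 112.2]
now [ 0.4172 -0.3606  0.3222] yaw -88.75 j7 -1.1 F [ 0.1  0.7 -0.9] t 25.15 g 52.8
```

View pics/w11.png

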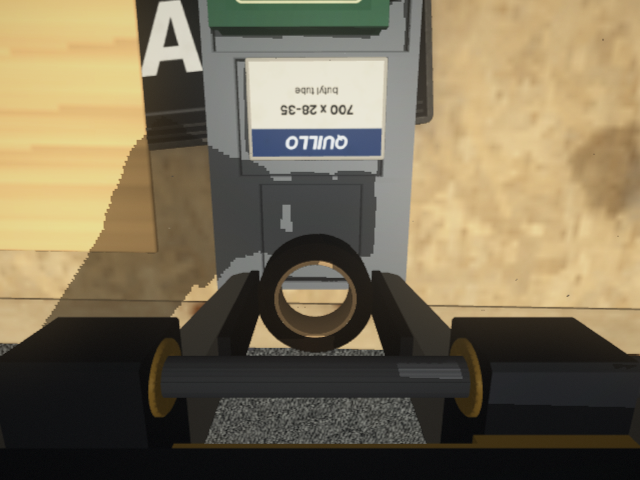

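The tape roll hangs level at (316,290), behind it the near pocket at (318,220) and the tube carton at (316,108) in its pocket. I lower the roll.

>>> jog_arm(steps=[[0,0,0,0.9,0.5,20,0.45],[0,0,0,0,0,35,0.45],[0,0,0,0,0,30,0.45],[0,0,0,0,0,15,0.45],[0,0,0,0,0,7,0.45],[0,0,0,0,0,2,0.45],[0,0,0,0,0,1,0.45],[0,0,0,0,0,0,0.45]])

```text
clock: 25.95
position: [0.4189, -0.3616, 0.2132]
ee_rot: [3.14, 0.036, 0.007]
ft_force: [-0.4, -1.0, -0.8]
gripper_width: 0.574
finger_force: 12.0
```

>>> jog_arm(steps=[[0,0,0,0,0,1,0.45],[0,0,0,0,0,1,0.45],[0,0,0,0,0,1,0.45],[0,0,0,0,0,0,0.45]])

```text
clock: 26.35
position: [0.4186, -0.3616, 0.2099]
ee_rot: [3.141, 0.035, 0.005]
ft_force: [-0.2, 0.8, 4.8]
gripper_width: 0.575
finger_force: 12.0
```

>>> jog_arm(steps=[[0,0,0,0,0,0,0.75],[0,0,0,0,0,0,0.75],[0,0,0,0,0,-10,0.75],[0,0,0,0,0,-35,0.75],[0,0,0,0,0,-40,0.75],[0,0,0,0,0,-30,0.75],[0,0,0,4.6,-15.7,-10,0.8],[0,0,0,10,-40,0,0.8],[0,0,0,10,-42,0,0.8],[0,0,0,10,-42,0,0.8]])

```text
clock: 27.35
position: [0.4492, -0.2185, 0.334]
ee_rot: [-3.141, -0.035, -0.004]
ft_force: [0.6, -0.1, -0.8]
gripper_width: 0.797
finger_force: 0.0
```

>>> jog_arm(steps=[[0,0,0,10,-42,0,0.8],[0,0,0,10,-42,0,0.8],[0,0,0,10,-42,0,0.8],[0,0,0.073,0,0,30,0.8],[0,0,0,0,0,25,0.8],[0,0,0,0,0,5,0.8],[0,0,0,0,0,0,0.8],[0,0,0,0,0,0,0.8]])

```text
clock: 28.15
position: [0.4771, -0.0942, 0.2751]
ee_rot: [-3.14, 0.079, -0.006]
ft_force: [-0.6, -0.3, -0.1]
gripper_width: 0.801
finger_force: 0.0
```

Run:
```python
from h import *
m=bot.camera_model('wrist'); im,d=bot.get_image('wrist'); P=cloud(d,m); cv2.imwrite('pics/w12.png',im[:,:,::-1])
rects(P,d>0,.015,.04,(.42,.6,-.17,-.02),100)
plan(.4774,-.0946,.204,-92.8)
```

```text
px [177.  72.] n 584 top 27 c [588.3 -22.1] size [ 4.2 23.3] ang 89.7
px [314. 254.] n 9107 top 32 c [477.3 -94.4] size [50.2 70.5] ang 87.1
turn [-0.    -0.005 -0.002] then shift [ 0.2  0.2 71.3] | shift-if-first [-0.1  0.2 71.3]
turn [-0.007  0.     3.14 ] then shift [-0.2 -0.2 71.3] | shift-if-first [-0.1  0.2 71.3]
now [ 0.4772 -0.0944  0.2753] yaw -92.9 j7 -1.78 F [-0.2  0.4  0.3] t 28.2 g 73.6
```

>>> jog_arm(steps=[[0,-0.004,0,0,0,20,0.8],[0,0,0,0,0,30,0.8],[0,0,0,0,0,14,0.8],[0,0,0,0,0,6,0.8],[0,0,0,0,0,0,0.8],[0,0,0,0,0,0,0.45],[0,0,0,0,0,0,0.4],[0,0,0,0,0,0,0.4],[0,0,0,0,0,0,0.4],[0,0,0,0,0,0,0.4]], squeeze=12)

```text
clock: 29.2
position: [0.4772, -0.0943, 0.2051]
ee_rot: [3.14, -0.079, 0.0]
ft_force: [-1.0, -0.7, 5.8]
gripper_width: 0.538
finger_force: 12.0
```

>>> jog_arm(steps=[[0,0,0,0,0,-10,0.4],[0,0,0,0,0,-35,0.4],[0,0,0,0,0,-45,0.4],[0,0,0,0,0,-45,0.4],[0,0,0,0,0,-40,0.4],[0,0,0,0,0,-15,0.4],[0,0,0,0,0,0,0.4]])

```text
clock: 29.9
position: [0.4774, -0.0943, 0.3972]
ee_rot: [3.139, -0.079, 0.007]
ft_force: [-0.3, -1.1, -0.9]
gripper_width: 0.542
finger_force: 12.0
```

Run:
```python
from h import *
plan(.505,-.3627,.39,1.35)
```

```text
turn [-0.002 -0.005  1.497] then shift [269.  -21.3   7.2] | shift-if-first [ 41.1 266.7   7.8]
turn [ 0.005 -0.002 -1.645] then shift [-269.    21.3    7.2] | shift-if-first [ 41.1 266.7   7.8]
now [ 0.4774 -0.0943  0.3972] yaw -92.89 j7 -1.65 F [-0.3 -1.1 -0.9] t 29.9 g 49.8
```

>>> jog_arm(steps=[[0,0,0,3,20,0,0.4],[0,0,0,6,40,0,0.4],[0,0,0,6.1,42,0,0.4],[0,0,0,7,42,0,0.4],[0,0,0,7,42,0,0.4],[0,0,0,6,42,0,0.4],[0,0,0,6,38.7,0,0.4],[0,0,-0.137,0,0,0,0.4],[0,0,-0.138,0,0,0,0.4],[0,0,-0.137,0,0,0,0.4]])

```text
clock: 30.9
position: [0.5042, -0.3628, 0.392]
ee_rot: [-3.085, -0.573, 0.005]
ft_force: [0.7, -0.0, -0.5]
gripper_width: 0.543
finger_force: 12.0
```

>>> jog_arm(steps=[[0,0,-0.137,0,0,0,0.4],[0,0,-0.137,0,0,0,0.4],[0,0,-0.137,0,0,0,0.4],[0,0,-0.137,0,0,0,0.4],[0,0,-0.137,0,0,0,0.4],[0,0,-0.137,0,0,0,0.4],[0,0,-0.137,0,0,0,0.4],[0,0,-0.137,0,0,0,0.4],[0,0,-0.137,0,0,0,0.4],[0,0,0,0,0,0,0.4]])

```text
clock: 31.9
position: [0.5042, -0.3627, 0.3923]
ee_rot: [-2.191, -2.246, 0.0]
ft_force: [-0.2, -0.1, -0.9]
gripper_width: 0.54
finger_force: 12.0
```

>>> jog_arm(steps=[[0,0,0,0,0,0,0.4],[0,0,0,0,0,0,0.4]])

```text
clock: 32.1
position: [0.5045, -0.3627, 0.3936]
ee_rot: [-2.196, -2.244, 0.001]
ft_force: [0.2, 0.0, -1.0]
gripper_width: 0.545
finger_force: 12.0
```

Run:
```python
from h import *
m=bot.camera_model('wrist'); im,d=bot.get_image('wrist'); P=cloud(d,m); cv2.imwrite('pics/w13.png',im[:,:,::-1])
rects(P,d>0,.045,.08,(.40,.56,-.46,-.2),300)
rects(P,d>0,.19,.25,(.40,.6,-.46,-.2),100)
plan(.505,-.3627,.258,1.35)
```

```text
px [316. 194.] n 3087 top 59 c [ 505.  -337.5] size [60.1 34.3] ang 1.3
px [315. 289.] n 19982 top 235 c [ 505.  -363.2] size [81.1 21.4] ang 1.4
turn [-0.002 -0.001 -0.001] then shift [ -0.    0.4 135.8] | shift-if-first [-1.000e-01  6.000e-01  1.358e+02]
turn [-1.00e-03  3.00e-03  3.14e+00] then shift [  0.   -0.4 135.8] | shift-if-first [-1.000e-01  6.000e-01  1.358e+02]
now [ 0.5046 -0.3627  0.3938] yaw 1.28 j7 0.25 F [-0.1  0.  -1.5] t 32.15 g 49.9
```

View pics/w13.png

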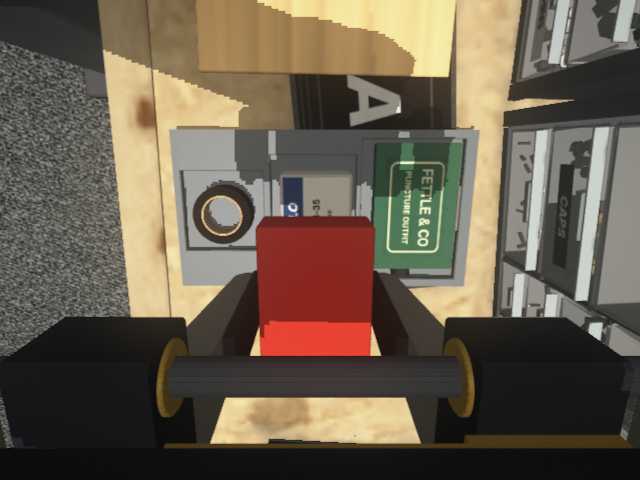

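The tape roll at (222,213) lies in its near pocket, and the pads are held level over the tube carton. I lower them.

>>> jog_arm(steps=[[0,0,0,0,0.5,20,0.4],[0,0,0,0,0,40,0.4],[0,0,0,0,0,40,0.4],[0,0,0,0,0,20,0.4],[0,0,0,0,0,8,0.4],[0,0,0,0,0,3,0.4],[0,0,0,0,0,1,0.4],[0,0,0,0,0,1,0.4],[0,0,0,0,0,0,0.4]])

```text
clock: 33.05
position: [0.5053, -0.363, 0.2624]
ee_rot: [2.194, 2.247, -0.001]
ft_force: [0.3, -0.1, 0.2]
gripper_width: 0.548
finger_force: 12.0
```

>>> jog_arm(steps=[[0,0,0,0,0,1,0.4],[0,0,0,0,0,1,0.4],[0,0,0,0,0,1,0.4],[0,0,0,0,0,0,0.4]])

```text
clock: 33.45
position: [0.5049, -0.3628, 0.2581]
ee_rot: [-2.194, -2.247, 0.001]
ft_force: [0.5, 0.5, -0.9]
gripper_width: 0.542
finger_force: 12.0
```

Run:
```python
from h import *
plan(.505,-.3627,.257,1.35)
```

```text
turn [-0.001 -0.     0.   ] then shift [0.1 0.1 1.1] | shift-if-first [0.1 0.1 1.1]
turn [ 1.000e-03 -2.000e-03 -3.141e+00] then shift [-0.1 -0.1  1.1] | shift-if-first [0.1 0.1 1.1]
now [ 0.5049 -0.3628  0.2581] yaw 1.37 j7 0.15 F [ 0.5  0.5 -0.9] t 33.45 g 49.8
```

>>> jog_arm(steps=[[0,0,0,0,0,1,0.4],[0,0,0,0,0,0.5,0.4],[0,0,0,0,0,0,0.4]])

```text
clock: 33.75
position: [0.5051, -0.3627, 0.2572]
ee_rot: [-2.194, -2.247, 0.001]
ft_force: [-1.3, 0.7, 4.5]
gripper_width: 0.544
finger_force: 12.0
```

Contact felt (4.5 N), so I release and retreat.

>>> jog_arm(steps=[[0,0,0,0,0,0,0.65],[0,0,0,0,0,0,0.7],[0,0,0,0,0,0,0.7],[0,0,0,0,0,-10,0.7],[0,0,0,0,0,-30,0.7],[0,0,0,0,0,-40,0.7],[0,0,0,0,0,-40,0.7],[0,0,0,0,0,-30,0.7],[0,0,0,0,0,0,0.7],[0,0,0,0,0,0,0.7]])

```text
clock: 34.75
position: [0.5051, -0.3627, 0.4077]
ee_rot: [2.194, 2.247, -0.001]
ft_force: [-0.7, 0.9, 0.4]
gripper_width: 0.703
finger_force: 0.0
```

Run:
```python
from h import *
m=bot.camera_model('wrist'); im,d=bot.get_image('wrist'); P=cloud(d,m); cv2.imwrite('pics/w14.png',im[:,:,::-1])
rects(P,d>0,.07,.1,(.40,.56,-.46,-.2),300)
rects(P,d>0,.045,.066,(.40,.56,-.46,-.2),100)
rects(P,d>0,.0215,.035,(.37,.46,-.46,-.28),100)
im,d=bot.get_image('scene'); cv2.imwrite('pics/s1.png',im[:,:,::-1])
im,d=bot.get_image('top'); P=cloud(d,bot.camera_model('top')); rects(P,d>0,.014,.1,(.3,.65,-.25,.27))
```

```text
px [315. 226.] n 5154 top 84 c [ 506.  -363.8] size [50.1 69.8] ang 1.6
px [313. 195.] n 1453 top 59 c [ 505.7 -362.8] size [60.1 84.5] ang 1.5
px [224. 211.] n 1579 top 27 c [ 418.9 -363. ] size [53.5 53.9] ang 18.6
px [295. 230.] n 495 top 31 c [590.5  32.7] size [109.4  30.9] ang 87.5
```

View pics/w14.png

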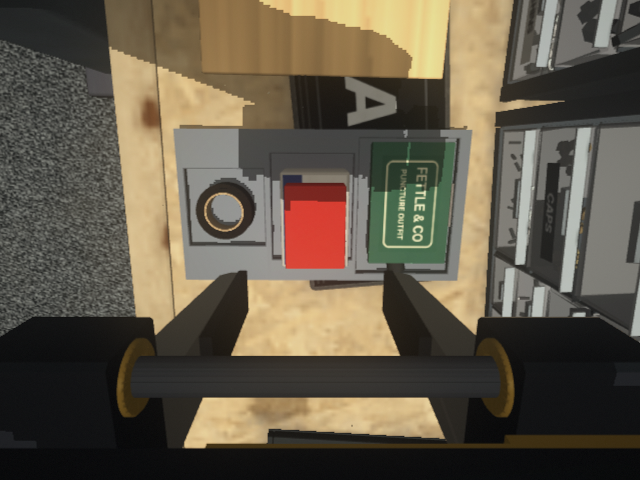

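View pics/s1.png

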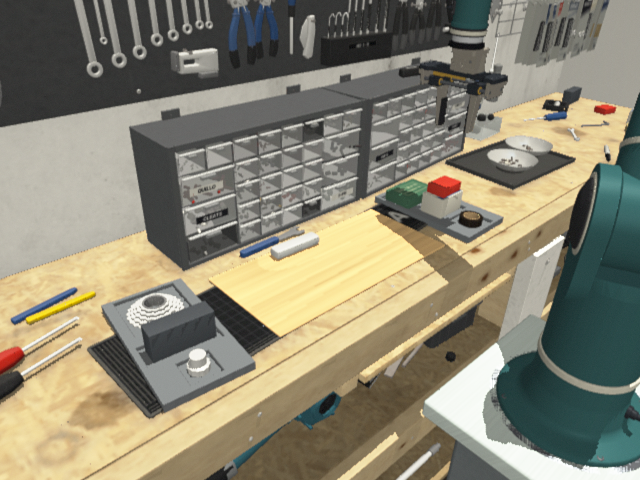

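Both kits are complete. The pads are centred on the tube carton to within 1 mm, the tape, lockring and chain are seated, and the film pack and spanner are unmoved.

```bash
python3 -c "
from bench import bot
print(bot.sign_off())"
```

```text
the job is handed in; nothing more can be done
None
```

Both kits are made up as asked and the job is handed in at about 35 s of the 115 s allowed: every item measured inside its pocket, the brake pads are within about 1 mm of centre on the inner-tube carton, and the pale pack and spanner are where they were.

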